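# Ready the extraction manifold: rack home, needle valve zeroed and opened a quarter turn

### The arm

A 6-joint arm with a two-finger parallel gripper is mounted at the origin on the work surface; the furniture and walls round the work are solid. World frame = base frame: x ahead of the robot, y to its left, z up, the work surface at z = 0. Lengths are in m, angles in rad, forces in N, time in s.
With the tool pointing down it reaches from about 0.375 to 0.9 m from the base axis. Payload 3.1 kg.
Tool frame: the origin (TCP) lies between the finger pads; the fingertips stand 17 mm ahead of it and the grasp point (between the pads) lies 2 mm behind it (robot.nose_length is the distance from the TCP to the fingertips, in m); z points along the fingers, y is the line along which they close (so a half turn about z gives the same grasp; the last joint's range is limited). The gripper opens to 87 mm and grips with 3 to 60 N. Pads are 19 mm wide; open, the fingers measure 117 mm over their backs; the gripper's body (75 mm by 190 mm) begins 51 mm behind the grasp point.
Start: joints at [1.014, 0.527, 1.433, -0, 1.181, -0.178], TCP at [0.231, 0.581, 0.24] pointing down, gripper open.
Joint ranges: [-3.08, 3.08], [-0.75, 2.2], [0.22, 2.44], [-1.43, 4.57], [0, 2.65], [-2.85, 2.85]. Speed limits (rad/s): [2.79, 2.79, 3.14, 3.14, 3.14, 3.14].

### API

Orientations are given as a unit quaternion [x, y, z, w].
In Python, from rig import robot, cams gives the robot as it stands.
- The arm moves only by the shell command python3 -m pendant 'ROWS' [FORCE]. ROWS is JSON, a list of rows, each an object with "jaw": the opening, from 0 (shut) to 1 (fully open); "linear": the shift along the tool's x, y, z in cm, a list of three; "twist": the turn about the tool's z in degrees. A call has 1 to 12 rows; each row shifts and turns the commanded pose from where the row before left it, along the tool's axes as they then stand; what a row does not reach is not made up. A row lasts 1/12 s, in which the tool goes at most 41.7 mm and 7.16 degrees, less where a joint would pass 70% of its speed; a pose out of reach is approached as far as the arm can. A call is refused whole if a number of a shift passes 4.17 or a number of a turn 7.16, either way. A call with a gripper value outside its range is refused whole. The fingers move at their own pace and stop on an object; FORCE is the grip in N (left out, the last holds). Time passes only in rows, so rows that do not move let the fingers close. It gives the time, the measured TCP pose, the force, the opening and the grip force at its end, in the units of the state.
- robot.get_obs(): the state, without advancing time (a new reading comes with each control period).
- cams.camera(name): name is "scene" or "top"; returns a dict with "color" (420x560x3 uint8, blue, green, red), "depth" (420x560 float32, m along the optical axis (not along the pixel's ray), 0 where there is no reading), "fov_y" (degrees; the focal length in pixels is half the picture's height over the tangent of half this angle, whatever the lens; pixels are square), "cx", "cy" (the principal point, pixels), "view" (4x4, takes a point from world to camera coordinates). Camera axes: x right, y down, z forward; pixel columns grow to the right and rows downward; lengths in m; the calibration is good to about 2 mm. A picture is of the moment at which its call begins.
- robot.hand_in(): hands the job in; it is judged then, once.
The state is a dict: "time": time; "q": joint angles; "joint_velocities": joint speeds; "joint_torque": joint torques, N m; "position": TCP position; "tool_rot": TCP orientation; "ft_force": force on the tool from outside, world axes, zero at the start; "moment": the same for the moment, N m; "grip_width": finger opening in m; "grip_force": force on a finger pad.
Only numpy, scipy, OpenCV 4.12 (cv2) and the standard library are available. Lean on these libraries where they do the work, as an engineer would, in place of code of your own. Each camera call takes 0.05 s, during which the arm holds its last target. There are 200 camera calls.

### The job

Get the extraction manifold ready for a run: slide the grey collection rack the rest of the way into its bay until it meets the hidden stop, and set the flow with the T-handled needle valve beside it by turning the handle clockwise until the valve bottoms on its seat, then backing it off a quarter of a turn. Be gentle: do not ram the rack or force the valve against its seat, and leave the bottles and the white rack of capped tubes where they stand.

Things in the scene. Friction and masses are not known exactly. Their poses are not given: they have to be found in the camera images.
- manifold: Bench extraction manifold, immovable: white housing with a grey deck over a tunnel-like bay. Origin: centre of the bay's mouth, on the worktop; x points level into the bay, y to the left looking in, z up. Deck top at z = 100 mm, 83 mm wide, x = -4 to 128 mm, with low plugs in front and clear columns up to z = 140 mm from x = 42 mm inwards. Valve block right of it: y = -41 to -153 mm, x = 20 to 104 mm, 70 mm high.
- bay_mouth (a point): Centre of the bay's mouth, 32 mm above the worktop. The bay is 55 mm wide and 84 mm high and runs straight from here to a hidden solid end 114 mm inside.
- rack: Grey open-frame tube rack, 52 mm wide, 126 mm long, 64 mm high, with solid end plates; ten open glass tubes fixed in it reach up to 80 mm. 0.2 to 0.3 kg, loose, slides on the worktop. Origin: centre of its underside; its y runs along its length, into the bay. It starts straight in the bay, 32 to 60 mm short of home.
- rack_nose (a point): Point on the rack's inner end face, middle of its width, 32 mm up. Fully home it lies 114 mm inside the mouth.
- rack_push_end (a point): Point on the outer face of the rack's outer end plate (the face that looks out of the bay), middle of its width, 50 mm above its underside. Fully home this face still stands 12 mm out of the mouth.
- handle_hub (a point): Centre of the valve's T handle, on the vertical valve axis at mid-height of the bar, about 125 mm above the worktop, rising 4.4 mm a turn as it opens. The axis stands on the valve block at manifold x = 60 mm, y = -108 mm. Its x runs along the bar to the red end.
- handle_red_end (a point): Point on the red end of the handle, 43 mm from the axis. The handle is a level round bar, 112 mm from tip to tip, 12 mm thick, with 16 mm thick grips from 30 to 56 mm from the axis on both sides, one red, one black. The bar clears the block by 45 mm.
- handle (a joint): Angle of the handle in rad from its bottomed (seated) position: 0 = bottomed, growing as it is opened (anticlockwise seen from above), up to 5.0. It starts 1.9 to 3.3 open. The way the bar points when seated differs every time and cannot be seen. About 0.1 N m of friction; it stays where it is left. Against the seat it goes solid.
- reagent_a: Bystander: white bottle with red cap, 52 mm across, 92 mm high. Origin: centre of its underside.
- reagent_c: Bystander: white bottle with blue cap, 38 mm across, 68 mm high. Origin: centre of its underside.
- serum_a: Bystander: white bottle with green cap, 40 mm across, 70 mm high. Origin: centre of its underside.
- serum_b: Bystander: white bottle with yellow cap, 40 mm across, 70 mm high, behind and to the right of the manifold. Origin: centre of its underside.
- rack_a: Bystander: white rack with capped blood tubes, 52 x 148 mm, 97 mm high over the caps, right of the manifold. Origin: centre of its underside.

How it is judged:
By the outcome, as a careful person would: the job done as asked, in the order asked, and still so for the second after the job is handed in, with the robot touching nothing.
It also fails if it takes over 72 s, if anything falls off the work surface, if the arm or the gripper's body presses on something with over 40 N, if the wrist force passes 120 N, or if a joint passes its speed limit or range.

## Working session

There is one attempt and no reset: what is moved stays moved. The work goes in short steps, Python scripts to look and compute and a shell command to move; the robot and the scene stay as the last step left them, time stands still between calls to the robot, and variables do not carry over. Pictures are saved under pics/ and viewed, at most 10 in all, crops included, and the job is handed in when it is done.

```bash
mkdir -p pics; cat > h.py <<'E'
import numpy as np,cv2
from rig import robot,cams
def pts(c):
    h,w=c["depth"].shape;f=h/2/np.tan(np.radians(c["fov_y"])/2)
    v,u=np.mgrid[:h,:w];d=c["depth"]
    P=np.stack([(u-c["cx"])*d/f,(v-c["cy"])*d/f,d],-1)
    T=np.linalg.inv(c["view"]);return P@T[:3,:3].T+T[:3,3]
E
python3 - <<'E'
from h import *
for n in("scene","top"):
    c=cams.camera(n);cv2.imwrite(f"pics/{n}0.png",c["color"]);np.savez(f"pics/{n}0.npz",P=pts(c),col=c["color"])
    print(n,np.linalg.inv(c["view"])[:3].round(3).tolist(),c["fov_y"])
o=robot.get_obs();print(o)
E
```

```text
scene [[-0.888, -0.34, 0.31, 0.25], [-0.46, 0.678, -0.574, 0.594], [-0.015, -0.652, -0.758, 0.852]] 45.205218195735874
top [[0.027, -0.98, 0.195, 0.382], [-0.999, -0.034, -0.03, 0.04], [0.036, -0.194, -0.98, 1.1]] 43.277469902065675
{'time': 0.1, 'q': array([ 1.01449472e+00,  5.28331117e-01,  1.43377052e+00, -1.82307583e-06,
        1.18137063e+00, -1.78477548e-01]), 'joint_velocities': array([-6.16468291e-04, -1.51653445e-03, -2.14793976e-03, -3.75631082e-05,
        3.82790183e-04,  1.17352844e-03]), 'joint_torque': array([ 2.07701228e-04, -4.40988994e+01, -1.77151287e+01,  6.35128794e-02,
        5.34421694e-02, -4.77285948e-05]), 'position': array([0.23019179, 0.58040354, 0.23869646]), 'tool_rot': array([ 1.87789970e-01,  9.82208758e-01, -8.77395601e-04, -3.36773924e-04]), 'ft_force': array([ 0.20759784,  0.32641643, -0.29911208]), 'moment': array([-5.07258441e-05, -4.36605972e-03,  6.46116372e-03]), 'grip_force': 0.0, 'grip_width': 0.08701889810458183}
```

View pics/scene0.png

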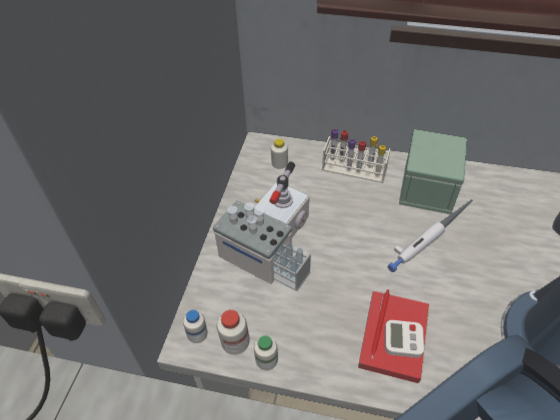

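View pics/top0.png

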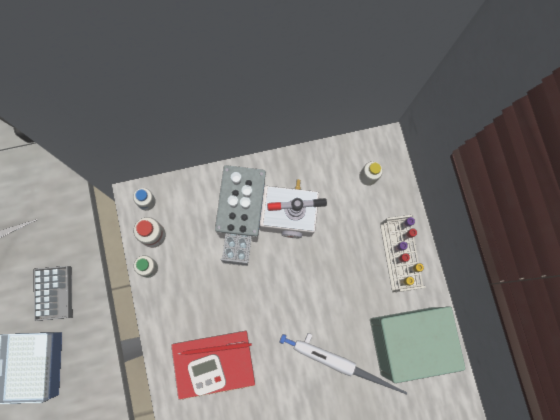

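The scene view shows the manifold at about (255,240), with the rack protruding at (292,265). The valve handle runs from red (275,197) to black (290,168). In the top view the deck centre is at (241,200), the rack's outer end at (237,250), the hub at (297,204), the red grip at (275,206) and the black grip at (320,203).

```bash
python3 - <<'E'
from h import *
Z=np.load("pics/top0.npz");P=Z["P"];col=Z["col"].astype(int)
def reg(u0,u1,v0,v1,z0,z1):
    p=P[v0:v1,u0:u1].reshape(-1,3);c=col[v0:v1,u0:u1].reshape(-1,3);m=(p[:,2]>z0)&(p[:,2]<z1);return p[m],c[m]
d,_=reg(205,275,155,240,.094,.106)
r=cv2.minAreaRect(d[:,:2].astype(np.float32)*1000);print("deck",r,d[:,2].mean())
b,_=reg(258,325,180,240,.06,.076);print("block",cv2.minAreaRect(b[:,:2].astype(np.float32)*1000),np.median(b[:,2]))
h,c=reg(262,332,190,220,.115,.145);
red=(c[:,2]>140)&(c[:,1]<80);blk=c.max(1)<60
print("red",h[red].mean(0),red.sum(),"blk",h[blk].mean(0),blk.sum())
print("bar",cv2.minAreaRect(h[:,:2].astype(np.float32)*1000),len(h))
k,_=reg(215,260,235,270,.05,.072);print("rack",cv2.minAreaRect(k[:,:2].astype(np.float32)*1000),cv2.boxPoints(cv2.minAreaRect(k[:,:2].astype(np.float32)*1000)),np.median(k[:,2]))
for (u,v) in [(143,197),(147,230),(144,265),(374,171),(411,221),(410,281)]: print(P[v,u].round(3))
# scene check
S=np.load("pics/scene0.npz");p=S["P"];c=S["col"].astype(int)
m=(p[...,2]>.105)&(p[...,2]<.14)&(c[...,2]>140)&(c[...,1]<60);m[:, :255]=0;m[:,310:]=0;m[230:]=0
print("red scene",p[m].mean(0),m.sum())
E
```

```text
deck ((589.8244018554688, 87.62297821044922), (83.16962432861328, 133.1224365234375), 85.22441101074219) 0.09971718068939589
block ((578.135498046875, -8.594158172607422), (111.54029846191406, 92.9784164428711), 85.16667175292969) 0.0711842026581313
red [0.57242232 0.0222502  0.13308798] 70 blk [nan nan nan] 0
bar ((578.4973754882812, -19.958553314208984), (22.432844161987305, 111.01803588867188), 2.278993606567383) 489
rack ((500.2896728515625, 87.28569030761719), (63.85224151611328, 55.240142822265625), 84.02558135986328) [[469.4966    58.407795]
 [524.4367    52.65816 ]
 [531.08276  116.16359 ]
 [476.14264  121.91322 ]] 0.05489514506016402
[0.595 0.281 0.066]
[0.526 0.262 0.092]
[0.461 0.268 0.069]
[ 0.665 -0.179  0.068]
[ 0.561 -0.247  0.09 ]
[ 0.444 -0.241  0.094]
red scene [0.56987212 0.0228997  0.13375818] 44<stdin>:10: RuntimeWarning: Mean of empty slice.
  ret = um.true_divide(
```

```bash
python3 - <<'E'
from h import *
for n,(u0,u1,v0,v1) in dict(top=(255,340,185,225),scene=(260,305,155,210)).items():
    Z=np.load(f"pics/{n}0.npz");p=Z["P"][v0:v1,u0:u1].reshape(-1,3)
    q=p-[.5788,-.0198,0];r=np.hypot(q[:,0],q[:,1]);m=(p[:,2]>.118)&(r<.062);q=q[m];r=r[m]
    g=q[(r>.02)];w=np.linalg.svd(g[:,:2]-g[:,:2].mean(0))[2][0];print(n,"bar dir",np.degrees(np.arctan2(w[1],w[0])),g.mean(0),len(g))
    t=q[:,:2]@w;s=q[:,:2]@[-w[1],w[0]]
    for a in range(-60,60,8):
        k=(t*1000>=a)&(t*1000<a+8)
        if k.sum():print(a,k.sum(),"z",(q[k,2].max()*1000).round(),"s",(s[k].min()*1000).round(),(s[k].max()*1000).round())
E
python3 -m pendant '[{"jaw":0,"linear":[0,0,0],"twist":-5.6},{"jaw":0,"linear":[0,0,0],"twist":-5.6},{"jaw":0,"linear":[0,0,0],"twist":-5.7},{"jaw":0,"linear":[-1.89,-3.55,0],"twist":0},{"jaw":0,"linear":[-1.89,-3.55,0],"twist":0},{"jaw":0,"linear":[-1.89,-3.55,0],"twist":0},{"jaw":0,"linear":[-1.89,-3.55,0],"twist":0},{"jaw":0,"linear":[-1.89,-3.55,0],"twist":0},{"jaw":0,"linear":[-1.89,-3.55,0],"twist":0},{"jaw":0,"linear":[-1.89,-3.55,0],"twist":0},{"jaw":0,"linear":[-1.89,-3.55,0],"twist":0},{"jaw":0,"linear":[-1.89,-3.55,0],"twist":0}]' 15
```

```text
top bar dir -83.23146063001481 [-0.00081386  0.00062689  0.13188412] 301
-60 18 z 134.0 s -7.0 6.0
-52 36 z 141.0 s -8.0 6.0
-44 35 z 135.0 s -8.0 8.0
-36 30 z 136.0 s -7.0 6.0
-28 33 z 136.0 s -6.0 6.0
-20 29 z 136.0 s -6.0 5.0
-12 41 z 141.0 s -10.0 9.0
-4 56 z 142.0 s -11.0 11.0
4 36 z 140.0 s -10.0 9.0
12 27 z 135.0 s -6.0 6.0
20 29 z 135.0 s -6.0 6.0
28 31 z 135.0 s -6.0 7.0
36 38 z 138.0 s -7.0 6.0
44 34 z 138.0 s -8.0 7.0
52 15 z 137.0 s -7.0 7.0
scene bar dir 96.67116908050718 [-0.00380506  0.00477343  0.13166109] 224
-60 13 z 136.0 s -5.0 8.0
-52 22 z 136.0 s -6.0 9.0
-44 27 z 137.0 s -5.0 10.0
-36 20 z 135.0 s -3.0 8.0
-28 19 z 135.0 s -3.0 7.0
-20 6 z 133.0 s -3.0 6.0
-12 19 z 140.0 s -7.0 11.0
-4 52 z 141.0 s -9.0 13.0
4 50 z 142.0 s -7.0 11.0
12 21 z 135.0 s -4.0 7.0
20 19 z 134.0 s -3.0 8.0
28 19 z 136.0 s -5.0 9.0
36 25 z 137.0 s -5.0 10.0
44 31 z 137.0 s -4.0 10.0
52 28 z 135.0 s -5.0 8.0
time: 1.1
position: [0.3736, 0.2466, 0.2394]
tool_rot: [0.041, 0.999, -0.0, -0.0]
ft_force: [0.7, 0.8, -0.3]
grip_width: 0.0151
grip_force: 0.0
```

```bash
python3 -m pendant '[{"jaw":0,"linear":[-1.86,-3.51,0],"twist":0},{"jaw":0,"linear":[-1.86,-3.51,0],"twist":0},{"jaw":0,"linear":[-1.86,-3.51,0],"twist":0},{"jaw":0,"linear":[-1.86,-3.51,0],"twist":0},{"jaw":0,"linear":[0,0,3.5],"twist":0},{"jaw":0,"linear":[0,0,3.5],"twist":0},{"jaw":0,"linear":[0,0,3.5],"twist":0},{"jaw":0,"linear":[0,0,3.5],"twist":0},{"jaw":0,"linear":[0,0,3.6],"twist":0},{"jaw":0,"linear":[0,0,0],"twist":0}]'
python3 - <<'E'
from h import *
c=cams.camera("scene");cv2.imwrite("pics/s1.png",cv2.resize(c["color"][180:340,180:400],None,fx=3.5,fy=3.5))
S=np.load("pics/scene0.npz")["P"];m=S[230:300,265:320].reshape(-1,3)
o=np.array([.528,.0928]);x=(m[:,:2]-o)@[.9965,-.0837];y=(m[:,:2]-o)@[.0837,.9965]
k=(m[:,2]>.012)&(m[:,2]<.075)&(abs(y)<.032)&(x<-.02);print(np.percentile(x[k],[0,1,3,5,10,20,40]))
p=robot.get_obs()["position"];d=p[:2]-o;print("tcp mf",d@[.9965,-.0837],d@[.0837,.9965],p[2])
E
```

```text
time: 1.93
position: [0.4316, 0.1021, 0.0569]
tool_rot: [0.042, 0.999, -0.0, -0.008]
ft_force: [-1.3, -0.2, -1.6]
grip_width: 0.0004
grip_force: 0.0
[-0.05659257 -0.05627658 -0.05601568 -0.05588283 -0.05567143 -0.05530161
 -0.05199331]
tcp mf -0.09542550241344012 0.0014822391776048232 0.06007229225325492
```

View pics/s1.png

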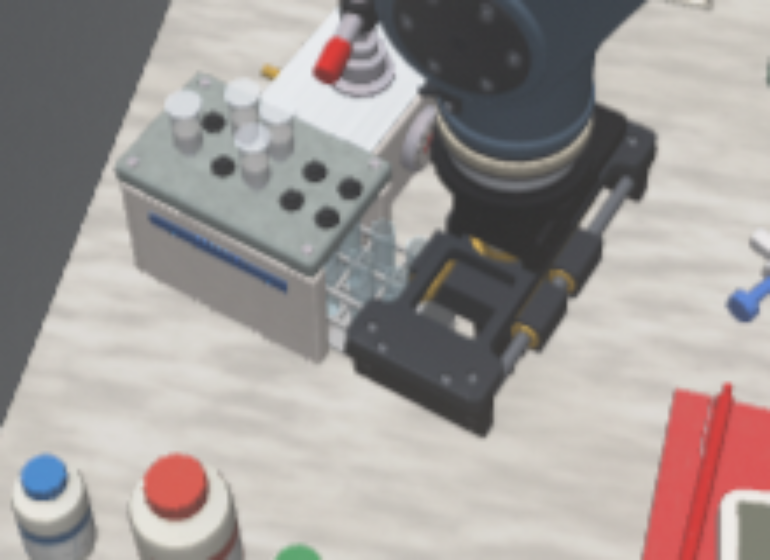

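The crop shows the gripper low in front of the rack, with its body hiding the rack's end plate. The cloud puts that face at manifold x = -56 mm, about 30 mm ahead of the fingers, so the rack has 44 mm to go.

```bash
python3 -m pendant '[{"jaw":0,"linear":[-0.4,-0.1,0],"twist":0},{"jaw":0,"linear":[-0.4,0,0],"twist":0},{"jaw":0,"linear":[-0.4,0,0],"twist":0},{"jaw":0,"linear":[-0.4,0,0],"twist":0},{"jaw":0,"linear":[-0.4,0,0],"twist":0},{"jaw":0,"linear":[-0.2,0,0],"twist":0},{"jaw":0,"linear":[-0.2,0,0],"twist":0},{"jaw":0,"linear":[-0.2,0,0],"twist":0},{"jaw":0,"linear":[-0.2,0,0],"twist":0},{"jaw":0,"linear":[-0.2,0,0],"twist":0},{"jaw":0,"linear":[-0.2,0,0],"twist":0},{"jaw":0,"linear":[-0.2,0,0],"twist":0}]'
```

```text
time: 2.98
position: [0.4687, 0.0986, 0.0633]
tool_rot: [0.041, 0.999, -0.0, -0.001]
ft_force: [-1.4, -0.2, -0.7]
grip_width: 0.0004
grip_force: 0.8
```

```bash
cat > m.py <<'E'
from h import *
s=robot.get_obs();p=s["position"];d=p[:2]-[.528,.0928]
print("mf",(d@[.9965,-.0837]*1000).round(1),(d@[.0837,.9965]*1000).round(1),"z",(p[2]*1000).round(1),"F",s["ft_force"].round(2),"push",(s["ft_force"][:2]@[.9965,-.0837]).round(2),"M",s["moment"].round(3),"t",s["time"])
E
python3 m.py
```

```text
mf -59.5 0.9 z 63.3 F [-1.42 -0.23 -0.73] push -1.39 M [ 0.055  0.303 -0.018] t 2.9833
```

```bash
python3 -m pendant '[{"jaw":0,"linear":[-0.2,0,0],"twist":0},{"jaw":0,"linear":[-0.2,0,0],"twist":0},{"jaw":0,"linear":[-0.2,0,0],"twist":0},{"jaw":0,"linear":[-0.2,0,0],"twist":0},{"jaw":0,"linear":[-0.2,0,0],"twist":0},{"jaw":0,"linear":[-0.2,0,0],"twist":0},{"jaw":0,"linear":[-0.2,0,0],"twist":0},{"jaw":0,"linear":[-0.2,0,0],"twist":0},{"jaw":0,"linear":[-0.2,0,0],"twist":0},{"jaw":0,"linear":[-0.2,0,0],"twist":0},{"jaw":0,"linear":[-0.2,0,0],"twist":0},{"jaw":0,"linear":[-0.2,0,0],"twist":0}]'; python3 m.py
```

```text
time: 3.98
position: [0.494, 0.0966, 0.0635]
tool_rot: [0.041, 0.999, -0.0, -0.0]
ft_force: [-1.1, 0.9, -0.3]
grip_width: 0.0004
grip_force: 0.5
mf -34.2 0.9 z 63.5 F [-1.1   0.9  -0.26] push -1.17 M [0.075 0.205 0.021] t 3.9833
```

```bash
python3 -m pendant '[{"jaw":0,"linear":[-0.1,0,0],"twist":0},{"jaw":0,"linear":[-0.1,0,0],"twist":0},{"jaw":0,"linear":[-0.1,0,0],"twist":0},{"jaw":0,"linear":[-0.1,0,0],"twist":0},{"jaw":0,"linear":[-0.1,0,0],"twist":0},{"jaw":0,"linear":[-0.1,0,0],"twist":0},{"jaw":0,"linear":[-0.1,0,0],"twist":0}]'; python3 m.py
```

```text
time: 4.57
position: [0.5009, 0.096, 0.0636]
tool_rot: [0.041, 0.999, 0.0, -0.0]
ft_force: [-0.8, 0.2, -0.7]
grip_width: 0.0002
grip_force: 0.5
mf -27.3 0.9 z 63.6 F [-0.8   0.21 -0.7 ] push -0.81 M [-0.027  0.213  0.002] t 4.5667
```

```bash
python3 -m pendant '[{"jaw":0,"linear":[-0.08,0,0],"twist":0},{"jaw":0,"linear":[-0.08,0,0],"twist":0},{"jaw":0,"linear":[-0.08,0,0],"twist":0},{"jaw":0,"linear":[-0.08,0,0],"twist":0}]'; python3 m.py
```

```text
time: 4.9
position: [0.504, 0.0957, 0.0635]
tool_rot: [0.041, 0.999, -0.0, -0.0]
ft_force: [-1.5, -0.2, -1.2]
grip_width: 0.0001
grip_force: 0.5
mf -24.1 0.9 z 63.5 F [-1.46 -0.18 -1.16] push -1.44 M [0.037 0.199 0.002] t 4.9
```

```bash
python3 -m pendant '[{"jaw":0,"linear":[-0.06,0,0],"twist":0},{"jaw":0,"linear":[-0.06,0,0],"twist":0},{"jaw":0,"linear":[-0.06,0,0],"twist":0}]'; python3 m.py
```

```text
time: 5.15
position: [0.5058, 0.0956, 0.0636]
tool_rot: [0.041, 0.999, 0.0, -0.0]
ft_force: [-1.6, 0.5, -0.7]
grip_width: 0.0005
grip_force: 0.5
mf -22.3 0.9 z 63.6 F [-1.61  0.54 -0.73] push -1.65 M [ 0.053  0.17  -0.023] t 5.15
```

```bash
python3 -m pendant '[{"jaw":0,"linear":[-0.06,0,0],"twist":0},{"jaw":0,"linear":[-0.06,0,0],"twist":0}]'; python3 m.py
```

```text
time: 5.32
position: [0.5065, 0.0955, 0.0635]
tool_rot: [0.041, 0.999, 0.0, -0.001]
ft_force: [-1.8, 0.5, -0.1]
grip_width: 0.0002
grip_force: 1.3
mf -21.6 0.9 z 63.5 F [-1.79  0.5  -0.09] push -1.83 M [ 0.039  0.39  -0.006] t 5.3167
```

```bash
python3 -m pendant '[{"jaw":0,"linear":[-0.05,0,0],"twist":0},{"jaw":0,"linear":[0,0,0],"twist":0}]'; python3 m.py
```

```text
time: 5.48
position: [0.5065, 0.0955, 0.0634]
tool_rot: [0.041, 0.999, -0.0, -0.001]
ft_force: [-3.1, 0.4, -0.4]
grip_width: 0.0004
grip_force: 1.5
mf -21.6 0.9 z 63.4 F [-3.11  0.44 -0.42] push -3.14 M [ 0.007  0.536 -0.029] t 5.4833
```

```bash
python3 -m pendant '[{"jaw":0,"linear":[-0.06,0,0],"twist":0},{"jaw":0,"linear":[0,0,0],"twist":0}]'; python3 m.py
```

```text
time: 5.65
position: [0.5065, 0.0955, 0.0633]
tool_rot: [0.041, 0.999, -0.0, -0.002]
ft_force: [-5.0, 0.1, 1.2]
grip_width: 0.0006
grip_force: 2.5
mf -21.7 0.9 z 63.3 F [-5.02  0.06  1.18] push -5.0 M [ 0.08   0.82  -0.051] t 5.65
```

```bash
python3 -m pendant '[{"jaw":0,"linear":[0.2,0,0],"twist":0},{"jaw":0,"linear":[1,0,0],"twist":0},{"jaw":0,"linear":[2,0,0],"twist":0},{"jaw":0,"linear":[0,0,-4.1],"twist":0},{"jaw":0,"linear":[0,0,-4.1],"twist":0},{"jaw":0,"linear":[0,0,-4.1],"twist":0},{"jaw":0,"linear":[0,0,-4.1],"twist":0},{"jaw":0,"linear":[-2.44,-3.02,0],"twist":0},{"jaw":0,"linear":[-2.44,-3.02,0],"twist":0},{"jaw":0,"linear":[-2.44,-3.02,0],"twist":0},{"jaw":0,"linear":[-2.44,-3.02,0],"twist":0},{"jaw":0,"linear":[-2.44,-3.02,0],"twist":0}]'
python3 -m pendant '[{"jaw":0.6,"linear":[0,0,0],"twist":7.14},{"jaw":0.6,"linear":[0,0,0],"twist":7.14},{"jaw":0.6,"linear":[0,0,0],"twist":7.14},{"jaw":0.6,"linear":[0,0,0],"twist":7.14},{"jaw":0.6,"linear":[0,0,0],"twist":7.14},{"jaw":0.6,"linear":[0,0,0],"twist":7.14},{"jaw":0.6,"linear":[0,0,0],"twist":7.14},{"jaw":0.6,"linear":[0,0,0],"twist":7.14},{"jaw":0.6,"linear":[0,0,0],"twist":7.14},{"jaw":0.6,"linear":[0,0,0],"twist":7.14},{"jaw":0.6,"linear":[0,0,0],"twist":7.14},{"jaw":0.6,"linear":[0,0,0],"twist":0}]'
cat > v.py <<'E'
from h import *
from scipy.spatial.transform import Rotation as R
s=robot.get_obs();p=s["position"];d=p[:2]-[.5788,-.0198];M=R.from_quat(s["tool_rot"]).as_matrix()
a=np.arctan2(-d[1],-d[0]);u=d/np.hypot(*d);F=s["ft_force"]
print("red-angle pos",np.degrees(a).round(2),"tool-x ang",np.degrees(np.arctan2(M[1,0],M[0,0])).round(2),"r",(np.hypot(*d)*1000).round(1),"z",(p[2]*1000).round(1),
"Ftan(acw)",(F[:2]@[-u[1],u[0]]).round(2),"Frad",(F[:2]@u).round(2),"Fz",F[2].round(2),"Mz",s["moment"][2].round(3),"q6",np.degrees(s["q"][5]).round(1),"w",(s["grip_width"]*1000).round(1),"t",s["time"].__round__(2))
E
python3 v.py
python3 - <<'E'
from h import *
c=cams.camera("top");cv2.imwrite("pics/t2.png",cv2.resize(c["color"][140:290,180:400],None,fx=3.5,fy=3.5))
E
```

```text
time: 6.65
position: [0.5871, -0.0644, 0.2285]
tool_rot: [0.041, 0.999, -0.001, 0.002]
ft_force: [0.1, 0.7, -0.5]
grip_width: 0.0007
grip_force: 0.0
time: 7.65
position: [0.5861, -0.0629, 0.228]
tool_rot: [0.665, 0.747, 0.001, 0.002]
ft_force: [-0.1, -0.2, 0.4]
grip_width: 0.052
grip_force: 0.0Traceback (most recent call last):
  File "v.py", line 6, in <module>
    "Ftan(acw)",(F[:2]@[-u[1],u[0]]).round(2),"Frad",(F[:2]@u).round(2),"Fz",F[2].round(2),"Mz",s["moment"][2].round(3),"q6",np.degrees(s["q"][5]).round(1),"w",(s["grip_width"]*1000).round(1),"t",s["time"].__round__(2))
                                                                                                                                                                ^^^^^^^^^^^^^^^^^^^^^^^^^^^^
AttributeError: 'float' object has no attribute 'round'
```

View pics/t2.png

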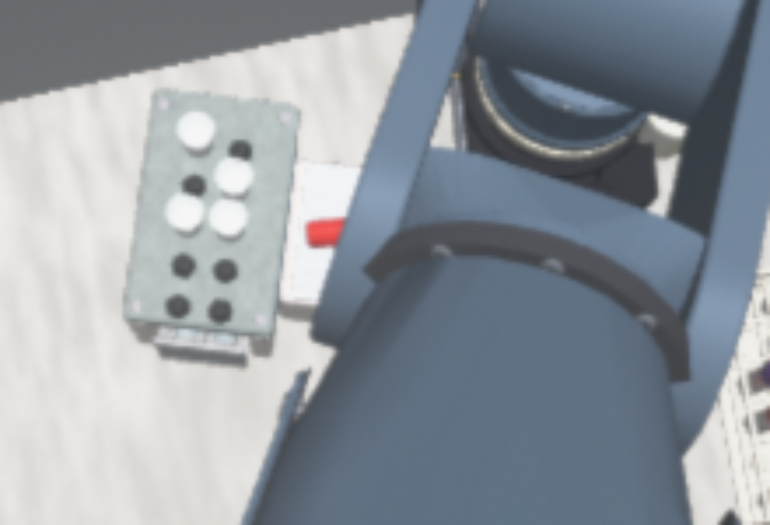

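The crop shows the rack home and straight, with its end plate at (205,345), and the red handle end unmoved at (322,233). Next is the descent onto the black grip.

```bash
sed -i 's/(s\["grip_width"\]\*1000).round(1)/round(float(s["grip_width"])*1000,1)/; s/s\["time"\].__round__(2)/round(s["time"],2)/' v.py
python3 -m pendant '[{"jaw":0.6,"linear":[0.07,-0.22,0],"twist":0},{"jaw":0.6,"linear":[0,0,3.5],"twist":0},{"jaw":0.6,"linear":[0,0,3.5],"twist":0},{"jaw":0.6,"linear":[0,0,3.5],"twist":0},{"jaw":0.6,"linear":[0,0,0],"twist":0},{"jaw":0,"linear":[0,0,0],"twist":0},{"jaw":0,"linear":[0,0,0],"twist":0},{"jaw":0,"linear":[0,0,0],"twist":0},{"jaw":0,"linear":[0,0,0],"twist":0},{"jaw":0,"linear":[0,0,0],"twist":0},{"jaw":0,"linear":[0,0,0],"twist":0},{"jaw":0,"linear":[0,0,0],"twist":0}]' 15; python3 v.py
```

```text
time: 8.7
position: [0.5838, -0.0623, 0.1235]
tool_rot: [0.664, 0.747, 0.001, 0.001]
ft_force: [-0.4, 0.0, 1.4]
grip_width: 0.0148
grip_force: 15.0
red-angle pos 96.67 tool-x ang 96.72 r 42.8 z 123.5 Ftan(acw) -0.36 Frad -0.06 Fz 1.4 Mz -0.007 q6 -23.7 w 14.8 t 8.7
```

```bash
python3 -m pendant '[{"jaw":0,"linear":[0.032,-0.524,0.009],"twist":7},{"jaw":0,"linear":[0.032,-0.524,0.009],"twist":7},{"jaw":0,"linear":[0.032,-0.524,0.009],"twist":7}]'; python3 v.py
```

```text
time: 8.95
position: [0.5687, -0.0613, 0.1232]
tool_rot: [0.791, 0.611, 0.001, 0.001]
ft_force: [1.8, 1.4, 2.0]
grip_width: 0.015
grip_force: 15.0
red-angle pos 76.26 tool-x ang 75.37 r 42.7 z 123.2 Ftan(acw) 1.39 Frad -1.82 Fz 2.05 Mz 0.034 q6 -2.8 w 15.0 t 8.95
```

```bash
python3 -m pendant '[{"jaw":0,"linear":[0.032,-0.524,0.009],"twist":7},{"jaw":0,"linear":[0.032,-0.524,0.009],"twist":7},{"jaw":0,"linear":[0.032,-0.524,0.009],"twist":7},{"jaw":0,"linear":[0.032,-0.524,0.009],"twist":7},{"jaw":0,"linear":[0.032,-0.524,0.009],"twist":7},{"jaw":0,"linear":[0.032,-0.524,0.009],"twist":7},{"jaw":0,"linear":[0.032,-0.524,0.009],"twist":7},{"jaw":0,"linear":[0.032,-0.524,0.009],"twist":7},{"jaw":0,"linear":[0.032,-0.524,0.009],"twist":7},{"jaw":0,"linear":[0.032,-0.524,0.009],"twist":7},{"jaw":0,"linear":[0.032,-0.524,0.009],"twist":7}]'; python3 v.py
```

```text
time: 9.87
position: [0.5372, -0.0195, 0.1223]
tool_rot: [1.0, -0.014, 0.003, 0.001]
ft_force: [1.6, -3.3, 1.2]
grip_width: 0.015
grip_force: 15.0
red-angle pos -0.45 tool-x ang -1.6 r 41.6 z 122.3 Ftan(acw) 3.3 Frad -1.63 Fz 1.19 Mz -0.008 q6 77.7 w 15.0 t 9.87
```

```bash
cat >> v.py <<'E'
import sys;sys.exit(int(F[:2]@[-u[1],u[0]]>5))
E
python3 -m pendant '[{"jaw":0,"linear":[0.003,-0.15,0.0025],"twist":2},{"jaw":0,"linear":[0.003,-0.15,0.0025],"twist":2}]' >/dev/null; python3 v.py && python3 -m pendant '[{"jaw":0,"linear":[0.003,-0.15,0.0025],"twist":2},{"jaw":0,"linear":[0.003,-0.15,0.0025],"twist":2}]'>/dev/null; python3 v.py
```

```text
red-angle pos -4.4 tool-x ang -5.35 r 41.5 z 122.2 Ftan(acw) 2.77 Frad -1.54 Fz 1.38 Mz -0.044 q6 81.8 w 15.1 t 10.03
red-angle pos -8.39 tool-x ang -9.35 r 41.4 z 122.2 Ftan(acw) 3.98 Frad -2.49 Fz 0.84 Mz -0.056 q6 86.1 w 14.7 t 10.2
```

```bash
python3 -m pendant '[{"jaw":0,"linear":[-0.01,-0.15,0.0025],"twist":2},{"jaw":0,"linear":[-0.01,-0.15,0.0025],"twist":2}]' >/dev/null; python3 v.py && python3 -m pendant '[{"jaw":0,"linear":[-0.01,-0.15,0.0025],"twist":2},{"jaw":0,"linear":[-0.01,-0.15,0.0025],"twist":2}]'>/dev/null; python3 v.py && python3 -m pendant '[{"jaw":0,"linear":[-0.01,-0.15,0.0025],"twist":2},{"jaw":0,"linear":[-0.01,-0.15,0.0025],"twist":2}]'>/dev/null; python3 v.py
```

```text
red-angle pos -12.42 tool-x ang -13.36 r 41.4 z 122.2 Ftan(acw) 3.17 Frad -3.17 Fz 0.78 Mz 0.007 q6 90.4 w 15.1 t 10.37
red-angle pos -16.47 tool-x ang -17.35 r 41.4 z 122.1 Ftan(acw) 3.19 Frad -3.12 Fz 0.18 Mz -0.019 q6 94.8 w 14.9 t 10.53
red-angle pos -20.55 tool-x ang -21.35 r 41.3 z 122.1 Ftan(acw) 2.67 Frad -4.33 Fz -0.11 Mz -0.038 q6 99.1 w 15.3 t 10.7
```

```bash
python3 -m pendant '[{"jaw":0,"linear":[0.03,-0.15,0.0025],"twist":2},{"jaw":0,"linear":[0.03,-0.15,0.0025],"twist":2}]' >/dev/null; python3 v.py && python3 -m pendant '[{"jaw":0,"linear":[0.01,-0.15,0.0025],"twist":2},{"jaw":0,"linear":[0.01,-0.15,0.0025],"twist":2}]'>/dev/null; python3 v.py && python3 -m pendant '[{"jaw":0,"linear":[0.005,-0.15,0.0025],"twist":2},{"jaw":0,"linear":[0.005,-0.15,0.0025],"twist":2}]'>/dev/null; python3 v.py
```

```text
red-angle pos -24.59 tool-x ang -25.35 r 41.2 z 122.0 Ftan(acw) 2.89 Frad -2.91 Fz 1.82 Mz -0.042 q6 103.4 w 15.1 t 10.87
red-angle pos -28.66 tool-x ang -29.35 r 41.2 z 121.9 Ftan(acw) 3.06 Frad -3.76 Fz 1.52 Mz -0.003 q6 107.7 w 14.6 t 11.03
red-angle pos -32.73 tool-x ang -33.34 r 41.2 z 121.9 Ftan(acw) 2.35 Frad -3.86 Fz 1.04 Mz -0.061 q6 112.0 w 15.0 t 11.2
```

```bash
python3 -m pendant '[{"jaw":0,"linear":[0.02,-0.147,0.0025],"twist":2},{"jaw":0,"linear":[0.02,-0.147,0.0025],"twist":2}]' >/dev/null; python3 v.py && python3 -m pendant '[{"jaw":0,"linear":[0.01,-0.147,0.0025],"twist":2},{"jaw":0,"linear":[0.01,-0.147,0.0025],"twist":2}]'>/dev/null; python3 v.py && python3 -m pendant '[{"jaw":0,"linear":[0.01,-0.147,0.0025],"twist":2},{"jaw":0,"linear":[0.01,-0.147,0.0025],"twist":2}]'>/dev/null; python3 v.py
```

```text
red-angle pos -36.71 tool-x ang -37.34 r 41.1 z 121.8 Ftan(acw) 2.88 Frad -3.68 Fz 2.12 Mz -0.017 q6 116.3 w 15.0 t 11.37
red-angle pos -40.71 tool-x ang -41.34 r 41.0 z 121.7 Ftan(acw) 1.63 Frad -3.92 Fz 1.14 Mz -0.004 q6 120.5 w 15.2 t 11.53
red-angle pos -44.75 tool-x ang -45.34 r 41.1 z 121.7 Ftan(acw) 2.09 Frad -3.79 Fz 1.99 Mz 0.001 q6 124.8 w 15.0 t 11.7
```

```bash
python3 -m pendant '[{"jaw":0,"linear":[0.02,-0.147,0.0025],"twist":2},{"jaw":0,"linear":[0.02,-0.147,0.0025],"twist":2}]' >/dev/null; python3 v.py && python3 -m pendant '[{"jaw":0,"linear":[0.01,-0.147,0.0025],"twist":2},{"jaw":0,"linear":[0.01,-0.147,0.0025],"twist":2}]'>/dev/null; python3 v.py && python3 -m pendant '[{"jaw":0,"linear":[0.01,-0.147,0.0025],"twist":2},{"jaw":0,"linear":[0.01,-0.147,0.0025],"twist":2}]'>/dev/null; python3 v.py
```

```text
red-angle pos -48.73 tool-x ang -49.34 r 41.0 z 121.6 Ftan(acw) 1.89 Frad -2.06 Fz 2.24 Mz 0.025 q6 129.0 w 15.0 t 11.87
red-angle pos -51.71 tool-x ang -53.26 r 41.0 z 121.4 Ftan(acw) 5.73 Frad -3.86 Fz 3.33 Mz 0.233 q6 133.2 w 15.0 t 12.03
red-angle pos -51.71 tool-x ang -53.26 r 41.0 z 121.4 Ftan(acw) 5.73 Frad -3.86 Fz 3.33 Mz 0.233 q6 133.2 w 15.0 t 12.03
```

```bash
python3 -m pendant '[{"jaw":0,"linear":[0,-0.04,0],"twist":0.5},{"jaw":0,"linear":[0,0,0],"twist":0}]'>/dev/null; python3 v.py
```

```text
red-angle pos -51.69 tool-x ang -53.64 r 41.0 z 121.4 Ftan(acw) 4.63 Frad -2.39 Fz 3.14 Mz 0.255 q6 133.7 w 15.0 t 12.2
```

```bash
python3 -m pendant '[{"jaw":0,"linear":[0.031,0.51,-0.009],"twist":-7},{"jaw":0,"linear":[0.031,0.51,-0.009],"twist":-7},{"jaw":0,"linear":[0.031,0.51,-0.009],"twist":-7},{"jaw":0,"linear":[0.031,0.51,-0.009],"twist":-7},{"jaw":0,"linear":[0.031,0.51,-0.009],"twist":-7},{"jaw":0,"linear":[0.031,0.51,-0.009],"twist":-7},{"jaw":0,"linear":[0.031,0.51,-0.009],"twist":-7},{"jaw":0,"linear":[0.031,0.51,-0.009],"twist":-7},{"jaw":0,"linear":[0.031,0.51,-0.009],"twist":-7},{"jaw":0,"linear":[0.031,0.51,-0.009],"twist":-7},{"jaw":0,"linear":[0.031,0.51,-0.009],"twist":-7},{"jaw":0,"linear":[0,0,0],"twist":0}]'>/dev/null; python3 v.py
```

```text
red-angle pos 24.57 tool-x ang 23.29 r 42.0 z 122.4 Ftan(acw) 1.7 Frad 0.37 Fz 3.17 Mz -0.055 q6 51.0 w 14.8 t 13.2
```

```bash
python3 -m pendant '[{"jaw":0,"linear":[0.031,0.52,-0.009],"twist":-7},{"jaw":0,"linear":[0.031,0.52,-0.009],"twist":-7},{"jaw":0,"linear":[0,0,0],"twist":0},{"jaw":0,"linear":[0,0,0],"twist":0}]'>/dev/null; python3 v.py
```

```text
red-angle pos 37.92 tool-x ang 36.94 r 42.2 z 122.5 Ftan(acw) 3.04 Frad 1.27 Fz 3.94 Mz -0.011 q6 36.6 w 15.0 t 13.53
```

```bash
python3 -m pendant '[{"jaw":0,"linear":[0,0.06,0],"twist":-0.7},{"jaw":0,"linear":[0,0,0],"twist":0},{"jaw":0,"linear":[0,0,0],"twist":0}]'>/dev/null; python3 v.py; python3 -m pendant '[{"jaw":0.5,"linear":[0,0,0],"twist":0},{"jaw":0.5,"linear":[0,0,0],"twist":0},{"jaw":0.5,"linear":[0,0,0],"twist":0},{"jaw":0.5,"linear":[0,0,0],"twist":0},{"jaw":0.5,"linear":[0,0,0],"twist":0},{"jaw":0.5,"linear":[0,0,-3],"twist":0},{"jaw":0.5,"linear":[0,0,-4],"twist":0},{"jaw":0.5,"linear":[0,0,-4],"twist":0}]'; python3 v.py
```

```text
red-angle pos 38.05 tool-x ang 37.78 r 42.2 z 122.4 Ftan(acw) 1.74 Frad 2.1 Fz 6.14 Mz -0.1 q6 35.8 w 15.2 t 13.78
time: 14.45
position: [0.5437, -0.045, 0.2316]
tool_rot: [0.946, 0.325, -0.002, -0.001]
ft_force: [1.2, -0.6, 0.4]
grip_width: 0.043
grip_force: 0.0
red-angle pos 35.72 tool-x ang 37.89 r 43.2 z 231.6 Ftan(acw) 1.21 Frad -0.66 Fz 0.37 Mz 0.004 q6 35.6 w 43.0 t 14.45
```

```bash
python3 -m pendant '[{"jaw":0.5,"linear":[0.6,-4.0,0],"twist":0},{"jaw":0.5,"linear":[0.6,-4.0,0],"twist":0},{"jaw":0.5,"linear":[0.6,-4.0,0],"twist":0},{"jaw":0.5,"linear":[0.6,-4.0,0],"twist":0},{"jaw":0.5,"linear":[0.6,-4.0,0],"twist":0},{"jaw":0.5,"linear":[0.6,-4.0,0],"twist":0},{"jaw":0.5,"linear":[0.6,-4.0,0],"twist":0},{"jaw":0.5,"linear":[0.6,-4.0,0],"twist":0},{"jaw":0.5,"linear":[0.6,-4.0,0],"twist":0},{"jaw":0.5,"linear":[0.6,-4.0,0],"twist":0},{"jaw":0.5,"linear":[0.6,-4.0,0],"twist":0},{"jaw":0.5,"linear":[0.6,-4.0,0],"twist":0}]'
python3 - <<'E'
from h import *
for n,(u0,u1,v0,v1) in dict(top=(250,340,160,245),scene=(245,320,145,225)).items():
    A=[]
    for i in range(4):
        c=cams.camera(n);p=pts(c)[v0:v1,u0:u1].reshape(-1,3)
        q=p-[.5788,-.0198,0];r=np.hypot(q[:,0],q[:,1]);m=(p[:,2]>.118)&(r<.062)&(r>.02);g=q[m]
        w=np.linalg.svd(g[:,:2]-g[:,:2].mean(0))[2][0];A.append(np.degrees(np.arctan2(w[1],w[0]))%180)
    print(n,np.round(A,2),len(g),g.mean(0))
    cv2.imwrite(f"pics/{n}3.png",cv2.resize(c["color"][130:310,160:400],None,fx=3,fy=3))
P=pts(cams.camera("top"))[225:275,210:265].reshape(-1,3)
E
```

```text
time: 15.45
position: [0.3052, 0.3789, 0.2317]
tool_rot: [0.946, 0.325, -0.0, 0.0]
ft_force: [0.6, 0.1, 0.9]
grip_width: 0.0431
grip_force: 0.0
top [36.76 36.77 36.74 36.79] 293 [-0.00079778  0.00018951  0.13110083]
scene [37.   36.91 37.04 37.04] 258 [-0.00382882  0.00021155  0.13010701]
```

View pics/top3.png

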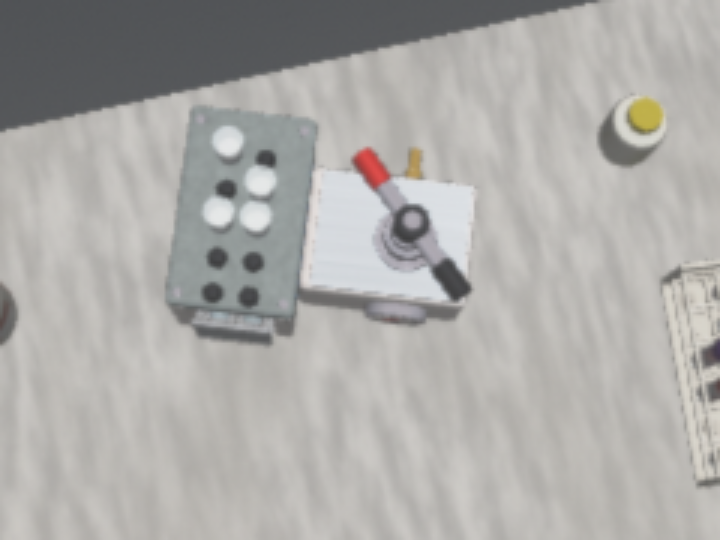

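The top view shows the rack home and straight at (232,325). The handle's red end is at (370,165) and its bar lies at 36.9°, about 89° open from the seat at -52.3°. The yellow-capped bottle and the white rack stand where they were.

```bash
python3 -c "
from rig import robot
print(robot.hand_in())"
```

```text
the job is handed in; nothing more can be done
None
```

The rack is fully home against its stop (about 5 N at contact), and the valve was bottomed gently and backed off about 89°; the job was handed in at about 16 s with the arm clear and the bottles and white rack untouched.

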